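Check two hand levers stop short of the bar

TASK

The handlebar in the vice has a long brake lever and a short clutch lever: check that each stops short of the bar. With the outside of the fingers on the outer side of the blade, press the long lever in until it stands on its stop, hold it a moment and let it spring fully out again; then press the short lever in to its stop in the same way, and finish while still holding it there. Do not pinch or hook the levers or touch the bar, and leave the loose things on the bench where they are.

Things in the scene. Friction and masses are not known exactly. Their poses are not given: they have to be found in the camera images.
- vice: blue bench vice bolted to the bench, jaws 100 mm wide, top 177 mm above the bench; origin on the bench under the middle of the jaws, its own y axis runs along the clamped handlebar, x points away from the robot (towards the vice screw).
- bar: steel handlebar (22 mm tube, 500 mm long, axis 160 mm above the bench) held level in the vice, with ribbed rubber grips about 34 mm across from 125 to 250 mm either side of the vice's middle, and lever brackets at 87 mm either side; a black box (reservoir) on the brake bracket reaches 202 mm above the bench. Frame as the vice's. Both levers lie level beside it, on its robot side, at the bar's height. Not to be touched.
- brake_angle (a joint): The LONG lever, on the vice's +y side (robot's left). brake lever angle, rad: 0 = sprung fully out (at rest), grows as the blade is pressed in towards the bar, solid stop at 0.27. It springs back to 0 by itself; a push at the press point takes about 3 N at rest rising to 7 N at the stop. Beyond that it stands solid on its stop, where about 17 mm of air is left between blade and rubber grip.
- brake_pivot (a point): centre of the brake lever's vertical pivot pin, at the blade's mid-height (160 mm above the bench), 36 mm on the robot's side of the bar's axis.
- brake_press (a point): point in the middle of the outer face of the brake lever's blade, 112 mm along the blade from the pivot, 28 mm short of the centre of its rounded end; it moves with the lever. The blade's outer face is an upright plane through this point and parallel to the blade, 5 mm outside the vertical plane through the pivot. Along the blade = from pivot to press point, nearly.
- brake: the brake lever: plain aluminium blade, 140 mm from pivot to the centre of the 18 mm round end, 14 mm high, 10 mm thick; origin on the pivot. Its own y axis runs along the blade (+y towards the free end), its own x axis points from the outer face to the bar. At rest it splays 0.30 rad away from the bar's line. Press it on the side facing away from the bar; the side facing the bar must not be touched (that would be pinching or hooking).
- clutch_angle (a joint): The SHORT lever, on the vice's -y side (robot's right). clutch lever angle, rad: 0 = sprung fully out (at rest), grows as the blade is pressed in towards the bar, solid stop at 0.36. It springs back to 0 by itself; a push at the press point takes about 3 N at rest rising to 7 N at the stop. Beyond that it stands solid on its stop, where about 17 mm of air is left between blade and rubber grip.
- clutch_pivot (a point): centre of the clutch lever's vertical pivot pin, at the blade's mid-height (160 mm above the bench), 36 mm on the robot's side of the bar's axis.
- clutch_press (a point): point in the middle of the outer face of the clutch lever's blade, 67 mm along the blade from the pivot, 28 mm short of the centre of its rounded end; it moves with the lever. The blade's outer face is an upright plane through this point and parallel to the blade, 5 mm outside the vertical plane through the pivot. Along the blade = from pivot to press point, nearly.
- clutch: the clutch lever: plain aluminium blade, 95 mm from pivot to the centre of the 18 mm round end, 14 mm high, 10 mm thick; origin on the pivot. Its own y axis runs along the blade (-y towards the free end), its own x axis points from the outer face to the bar. At rest it splays 0.40 rad away from the bar's line. Press it on the side facing away from the bar; the side facing the bar must not be touched (that would be pinching or hooking).
- hammer: hammer, lying; a loose bystander standing or lying on the bench (origin under it): leave it.
- wrench: flat wrench, lying; a loose bystander standing or lying on the bench (origin under it): leave it.
- screwdriver: screwdriver, lying; a loose bystander standing or lying on the bench (origin under it): leave it.
- mug: white mug, 90 mm high; a loose bystander standing or lying on the bench (origin under it): leave it.
- jar: screw-top jar, 85 mm high; a loose bystander standing or lying on the bench (origin under it): leave it.
- block: scalloped wooden block, 90 x 35 mm, about 60 mm high; a loose bystander standing or lying on the bench (origin under it): leave it.
- tin: open steel tin, 72 mm wide, 45 mm high; a loose bystander standing or lying on the bench (origin under it): leave it.

How it is judged:
By the outcome, as a careful person would: the job done as asked, in the order asked, and still so for the second after the job is handed in, while the arm keeps its last pose, push and grip.
It also fails if it takes over 56 s, if anything falls off the work surface, if the arm or the gripper's body presses on something with over 40 N, if the wrist force passes 120 N, or if a joint passes its speed limit or range.

ROBOT

A 6-joint arm with a two-finger parallel gripper is mounted at the origin on the work surface. World frame = base frame: x ahead of the robot, y to its left, z up, the work surface at z = 0. Lengths are in m, angles in degrees, forces in N, time in s.
With the tool pointing down it reaches from about 0.4 to 0.825 m from the base axis. Payload 7 kg.
Tool frame: the origin (TCP) lies between the finger pads; the fingertips stand 19 mm ahead of it and the grasp point (between the pads) is the TCP (r.finger_overhang is the distance from the TCP to the fingertips, in m); z points along the fingers, y is the direction in which the jaws open and shut (so a half turn about z gives the same grasp; the last joint's range is limited). The gripper opens to 88 mm and grips with 3 to 60 N. Pads are 19 mm wide; open, the fingers measure 130 mm over their backs; the gripper's body (78 mm by 193 mm) begins 47 mm behind the grasp point.
Start: joints at [-55.285, 20.546, 0.682, 0, -70.136, -16.507], TCP at [0.211, -0.641, 0.246] pointing down, gripper open.
Joint ranges: [-176.03, 176.03], [-82.01, 121.73], [-58.28, 71.71], [-173.87, 95.51], [-174.79, -0.11], [-173.66, 173.66]. Speed limits (degrees/s): [136.94, 136.94, 172.46, 180, 180, 180].

INTERFACE

Orientations are given as [roll, pitch, yaw] about the fixed x, y, z axes, in that order (R = Rz(yaw) Ry(pitch) Rx(roll)).
In Python, from plant import r, optics gives the robot as it stands. The module is installed in compiled form; this text tells all that it offers.
- The arm moves only by the tool step_arm, never from a script. Its argument "increments" is a list of rows, each an object of numbers: "tx", "ty", "tz": the shift along the world's x, y, z in mm; "ax", "ay", "az": the turn, a rotation vector about the world's x, y, z in degrees; "claw": the gripper command: -1 is shut, 1 is fully open, values between are in proportion. In form: [{"tx": .., "ty": .., "tz": .., "ax": .., "ay": .., "az": .., "claw": ..}, ...]. A call has 1 to 12 rows; each row shifts and turns the commanded pose from where the row before left it; what a row does not reach is not made up. A row lasts 1/10 s, in which the tool goes at most 50 mm and 8.59 degrees, less where a joint would pass 70% of its speed; a pose out of reach is approached as far as the arm can. A call with a gripper value outside its range is refused whole. The fingers move at their own pace and stop on an object; "newtons" is the grip in N (left out, the last holds). Time passes only in rows, so rows that do not move let the fingers close. It gives the time, the measured TCP pose, the force and the opening at its end, in the units of the state.
- r.get_state(): the state, without advancing time (a new reading comes with each control period).
- optics.capture(name): name is "scene" or "top" or "wrist"; returns a dict with "image" (480x640x3 uint8, blue, green, red), "depth" (480x640 float32, m along the optical axis (not along the pixel's ray), 0 where there is no reading), "fx", "fy", "cx", "cy" (pixels), "R" (3x3) and "t" (3): a world point X has camera coordinates R X + t. Camera axes: x right, y down, z forward; pixel columns grow to the right and rows downward; lengths in m; the calibration is good to about 2 mm. A picture is of the moment at which its call begins.
- r.close_job(): hands the job in, once; it reports no verdict.
The state is a dict: "time_s": time; "joints": joint angles; "qd": joint speeds; "joint_torque": joint torques, N m; "tcp_pos": TCP position; "eef_rot": TCP orientation; "contact_force": force on the tool from outside, world axes, zero at the start; "moment": the same for the moment, N m; "gripper_width": finger opening in m.
Only numpy, scipy, OpenCV 4.12 (cv2) and the standard library are available. Lean on these libraries where they do the work, as an engineer would, in place of code of your own. Each camera call takes 0.05 s, during which the arm holds its last target. There are 200 camera calls.

## Working session

There is one attempt and no reset: what is moved stays moved. The work goes in short steps, Python scripts to look and compute and a tool call to move; the robot and the scene stay as the last step left them, time stands still between calls to the robot, and variables do not carry over. Pictures are saved under pics/ and viewed, about 8 in all and at most 12, crops included, and the job is handed in when it is done.

Besides the shell and the picture viewer there is one more tool, called after "Emit:" as name(argument=value, ...), one argument or row to a line, values as JSON. step_arm: Moves the arm, as the interface text tells. Its arguments: {"type":"object","properties":{"increments":{"type":"array","items":{"type":"object","properties":{"tx":{"type":"number"},"ty":{"type":"number"},"tz":{"type":"number"},"ax":{"type":"number"},"ay":{"type":"number"},"az":{"type":"number"},"claw":{"type":"number"}}}},"newtons":{"type":"number"}},"required":["increments"]}

```bash
mkdir -p pics; python3 - <<'E'
from plant import r, optics
import cv2,numpy as np
for n in("scene","top"):
    c=optics.capture(n); cv2.imwrite(f"pics/{n}0.png",c["image"]); np.savez(f"{n}0.npz",**c)
    print(n,c["fx"],c["cx"],c["cy"],c["R"].round(3).tolist(),c["t"])
s=r.get_state();print(s["time_s"],s["tcp_pos"],s["eef_rot"],s["contact_force"],s["gripper_width"])
E
```

```text
scene 584.6093401105841 322.8465148335716 249.53100757738812 [[0.536, 0.844, 0.006], [0.721, -0.454, -0.524], [-0.439, 0.285, -0.852]] [-0.34958187 -0.32778212  1.36144656]
top 612.2327881326722 316.9237120547483 251.26594403883007 [[0.048, -0.999, -0.005], [-0.974, -0.046, -0.22], [0.22, 0.016, -0.975]] [0.02490188 0.60532503 1.17044779]
0.1 [ 0.21075391 -0.64083811  0.24472259] [ 1.79915655e+02 -7.93353391e-03 -1.61797628e+02] [0.26370958 0.30386367 0.19420305] 0.08781268742831189
```

View pics/top0.png

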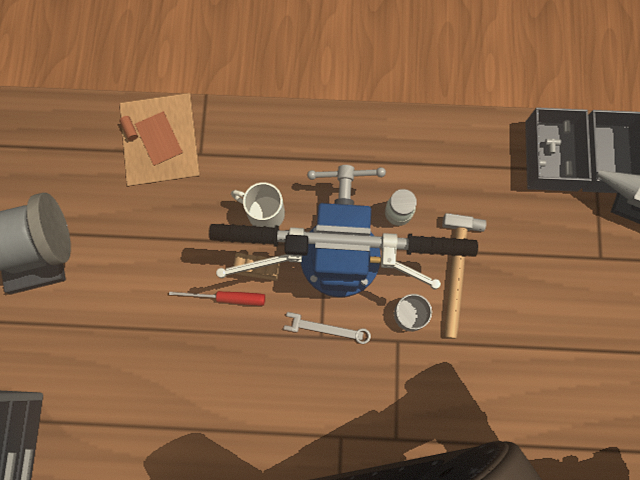

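View pics/scene0.png

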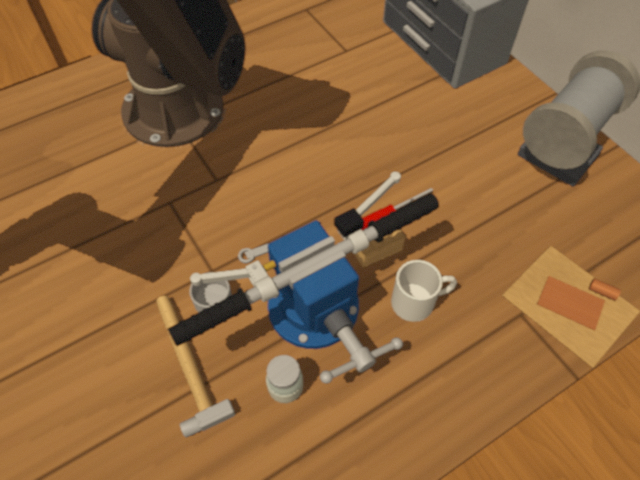

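The top view shows the bar from (210,232) to (477,247). The brake lever's end is near (222,272) and the clutch lever's end near (436,284). The block sits under the brake lever and the tin beside the clutch tip.

```bash
cat > h.py <<'E'
import numpy as np,cv2
def ray(c,uv,z):
    R,t=c["R"],c["t"]; C=-R.T@t
    d=R.T@np.array([(uv[0]-c["cx"])/c["fx"],(uv[1]-c["cy"])/c["fy"],1]); return C+d*(z-C[2])/d[2]
def proj(c,X):
    p=c["R"]@np.asarray(X)+c["t"]; return np.array([c["fx"]*p[0]/p[2]+c["cx"],c["fy"]*p[1]/p[2]+c["cy"]])
E
python3 - <<'E'
from h import *
c=np.load("top0.npz");im=c["image"];d=c["depth"]
R,t=c["R"],c["t"]
u,v=np.meshgrid(np.arange(640),np.arange(480))
P=np.stack([(u-c["cx"])/c["fx"]*d,(v-c["cy"])/c["fy"]*d,d],-1)
W=(P-t)@R   # R^T(P-t)
roi=(u>200)&(u<490)&(v>215)&(v<300)&(d>0)
gray=im.max(2)
g=roi&(gray<60)&(W[...,2]>.15)&(W[...,2]<.19)
g1=g&(u<280);g2=g&(u>404)
for m in(g1,g2):
    q=W[m];print("grip",m.sum(),q.mean(0),q.min(0),q.max(0),"centroid px ray",ray(c,(u[m].mean(),v[m].mean()),.16+.012))
    rr=cv2.minAreaRect(np.argwhere(m)[:,::-1].astype(np.float32));print(rr)
b=roi&(W[...,2]>.15)&(W[...,2]<.18)&(im.min(2)>120)
for nm,m in(("brake",b&(u<298)&(v>u*0.056+232+ -12+15)),("clutch",b&(u>395)&(v>262))):
    n,l,st,ce=cv2.connectedComponentsWithStats(m.astype(np.uint8));k=1+st[1:,4].argmax();m=l==k
    q=W[m];print(nm,m.sum(),"z",np.median(q[:,2]))
    pts=np.array([ray(c,(a,b_),.167)[:2] for a,b_ in zip(u[m],v[m])])
    far=pts[np.argmax(pts[:,1]) if nm=="brake" else np.argmin(pts[:,1])]
    vx=cv2.fitLine(pts.astype(np.float32),cv2.DIST_HUBER,0,1e-4,1e-4).ravel();print("far",far,"line",vx,"ang",np.degrees(np.arctan2(vx[0],vx[1])),pts.min(0),pts.max(0))
E
```

```text
grip 1115 [0.60719563 0.18972367 0.17290734] [0.58917606 0.12779798 0.15209134] [0.6269114  0.25415197 0.18575436] centroid px ray [0.60741992 0.18982085 0.172     ]
((243.37820434570312, 233.20558166503906), (68.46841430664062, 19.165456771850586), 4.085616588592529)
grip 1115 [ 0.6011977  -0.17847442  0.17324664] [ 0.58527772 -0.24280605  0.1592398 ] [ 0.62176649 -0.1149812   0.18335513] centroid px ray [ 0.60149916 -0.17873071  0.172     ]
((442.20111083984375, 244.97561645507812), (69.88655853271484, 19.158864974975586), 2.544804573059082)
brake 382 z 0.16708637828913497
far [0.53514176 0.23596049] line [ 0.27684566 -0.9609144   0.54760605  0.17759277] ang 163.92796 [0.52597665 0.10834204] [0.56744461 0.23596049]
clutch 256 z 0.16691428436315603
far [ 0.52641566 -0.1743945 ] line [ 0.40994054  0.91211224  0.5443826  -0.1370239 ] ang 24.201101 [ 0.52245303 -0.1743945 ] [ 0.56587937 -0.09500965]
```

Emit:
step_arm(
  increments=[
    {"tx": 24, "ty": 24, "tz": 5, "az": 7.3, "claw": -1},
    {"tx": 24, "ty": 24, "tz": 5, "az": 7.3, "claw": -1},
    {"tx": 24, "ty": 24, "tz": 5, "az": 7.3, "claw": -1},
    {"tx": 24, "ty": 24, "tz": 5, "az": 7.3, "claw": -1},
    {"tx": 24, "ty": 24, "tz": 5, "az": 7.3, "claw": -1},
    {"tx": 24, "ty": 24, "tz": 5, "az": 7.3, "claw": -1},
    {"tx": 24, "ty": 24, "tz": 5, "az": 7.3, "claw": -1},
    {"tx": 24, "ty": 24, "tz": 5, "az": 7.3, "claw": -1},
    {"tx": 24, "ty": 24, "tz": 5, "az": 7.3, "claw": -1},
    {"tx": 24, "ty": 24, "tz": 5, "az": 7.3, "claw": -1},
    {"tx": 24, "ty": 24, "tz": 5, "az": 7.3, "claw": -1},
    {"tx": 24, "ty": 24, "tz": 5, "az": 7.3, "claw": -1},
  ],
  newtons=50,
)

```text
$.increments[0]: bad value
```

Emit:
step_arm(
  increments=[
    {"tx": 24, "ty": 24, "tz": 5, "ax": 0, "ay": 0, "az": 7.3, "claw": -1},
    {"tx": 24, "ty": 24, "tz": 5, "ax": 0, "ay": 0, "az": 7.3, "claw": -1},
    {"tx": 24, "ty": 24, "tz": 5, "ax": 0, "ay": 0, "az": 7.3, "claw": -1},
    {"tx": 24, "ty": 24, "tz": 5, "ax": 0, "ay": 0, "az": 7.3, "claw": -1},
    {"tx": 24, "ty": 24, "tz": 5, "ax": 0, "ay": 0, "az": 7.3, "claw": -1},
    {"tx": 24, "ty": 24, "tz": 5, "ax": 0, "ay": 0, "az": 7.3, "claw": -1},
    {"tx": 24, "ty": 24, "tz": 5, "ax": 0, "ay": 0, "az": 7.3, "claw": -1},
    {"tx": 24, "ty": 24, "tz": 5, "ax": 0, "ay": 0, "az": 7.3, "claw": -1},
    {"tx": 24, "ty": 24, "tz": 5, "ax": 0, "ay": 0, "az": 7.3, "claw": -1},
    {"tx": 24, "ty": 24, "tz": 5, "ax": 0, "ay": 0, "az": 7.3, "claw": -1},
    {"tx": 24, "ty": 24, "tz": 5, "ax": 0, "ay": 0, "az": 7.3, "claw": -1},
    {"tx": 24, "ty": 24, "tz": 5, "ax": 0, "ay": 0, "az": 7.3, "claw": -1},
  ],
  newtons=50,
)

```text
time_s: 1.3
tcp_pos: [0.4996, -0.3519, 0.3055]
eef_rot: [180.0, 0.0, -73.9]
contact_force: [0.5, -0.3, 0.6]
gripper_width: 0.0012
```

Emit:
step_arm(
  increments=[
    {"tx": -3, "ty": 46, "tz": 0, "ax": 0, "ay": 0, "az": 0, "claw": -1},
    {"tx": -3, "ty": 46, "tz": 0, "ax": 0, "ay": 0, "az": 0, "claw": -1},
    {"tx": -3, "ty": 46, "tz": 0, "ax": 0, "ay": 0, "az": 0, "claw": -1},
    {"tx": -3, "ty": 46, "tz": 0, "ax": 0, "ay": 0, "az": 0, "claw": -1},
    {"tx": -3, "ty": 46, "tz": 0, "ax": 0, "ay": 0, "az": 0, "claw": -1},
    {"tx": -3, "ty": 46, "tz": 0, "ax": 0, "ay": 0, "az": 0, "claw": -1},
    {"tx": -3, "ty": 46, "tz": 0, "ax": 0, "ay": 0, "az": 0, "claw": -1},
    {"tx": -3, "ty": 46, "tz": 0, "ax": 0, "ay": 0, "az": 0, "claw": -1},
    {"tx": -3, "ty": 46, "tz": 0, "ax": 0, "ay": 0, "az": 0, "claw": -1},
    {"tx": -3, "ty": 46, "tz": 0, "ax": 0, "ay": 0, "az": 0, "claw": -1},
    {"tx": -3, "ty": 46, "tz": 0, "ax": 0, "ay": 0, "az": 0, "claw": -1},
    {"tx": -3, "ty": 46, "tz": 0, "ax": 0, "ay": 0, "az": 0, "claw": -1},
  ],
)

```text
time_s: 2.5
tcp_pos: [0.4621, 0.2006, 0.3056]
eef_rot: [-180.0, 0.0, -74.2]
contact_force: [0.6, 0.5, 0.3]
gripper_width: 0.0009
```

```bash
python3 - <<'E'
from plant import r, optics
import cv2,numpy as np
from h import *
c=optics.capture("wrist"); s=r.get_state()
im=c["image"].copy()
for X in([.5355,.199,.16],[.5717,.093,.16],[.532,.227,.16]):
    p=proj(c,X);print(p);cv2.circle(im,tuple(int(a) for a in p),4,(0,0,255),1)
cv2.imwrite("pics/w1.png",im);np.savez("w1.npz",**c)
print(s["tcp_pos"],s["joints"], -c["R"].T@c["t"])
E
```

```text
[218.30041608 196.99464979]
[198.04554641  32.15502066]
[215.24578335 232.64438593]
[0.46251961 0.20565583 0.30508719] [ 4.62081544e+01  2.37033323e+00 -1.46401555e+01 -4.14472185e-02
 -7.29291787e+01 -3.02731355e+01] [0.48246292 0.12766344 0.44628686]
```

View pics/w1.png

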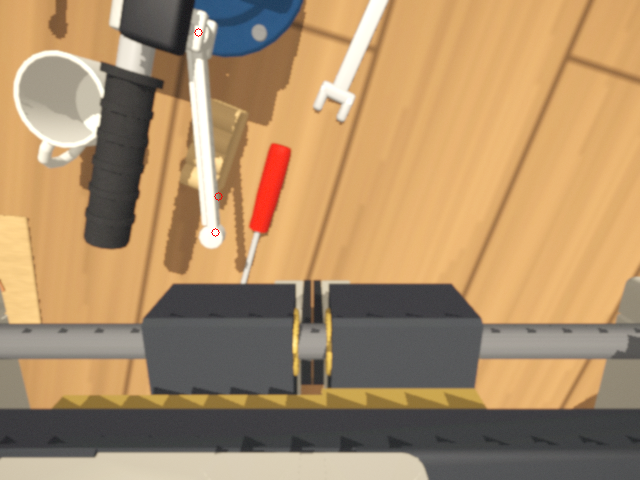

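Predicted marks fall within about 4 px of the blade (end at (211,236), blade edge at about (214,197)), so the blade is about 2–3 mm further in x than I estimated. The space in front of it is clear. Next I descend on the outer side.

Emit:
step_arm(
  increments=[
    {"tx": 5, "ty": -2, "tz": -23, "ax": 0, "ay": 0, "az": 0, "claw": -1},
    {"tx": 4, "ty": -2, "tz": -23, "ax": 0, "ay": 0, "az": 0, "claw": -1},
    {"tx": 4, "ty": -2, "tz": -23, "ax": 0, "ay": 0, "az": 0, "claw": -1},
    {"tx": 4, "ty": -2, "tz": -23, "ax": 0, "ay": 0, "az": 0, "claw": -1},
    {"tx": 3, "ty": -2, "tz": -23, "ax": 0, "ay": 0, "az": 0, "claw": -1},
    {"tx": 3, "ty": -2, "tz": -23, "ax": 0, "ay": 0, "az": 0, "claw": -1},
    {"tx": 0, "ty": 0, "tz": 0, "ax": 0, "ay": 0, "az": 0, "claw": -1},
  ],
)

```text
time_s: 3.25
tcp_pos: [0.4842, 0.1853, 0.1644]
eef_rot: [179.7, -0.1, -74.2]
contact_force: [0.2, -0.5, 0.6]
gripper_width: 0.0005
```

Emit:
step_arm(
  increments=[
    {"tx": 4, "ty": 0, "tz": 0, "ax": 0, "ay": 0, "az": 0, "claw": -1},
    {"tx": 4, "ty": 0, "tz": 0, "ax": 0, "ay": 0, "az": 0, "claw": -1},
    {"tx": 4, "ty": 0, "tz": 0, "ax": 0, "ay": 0, "az": 0, "claw": -1},
    {"tx": 4, "ty": 0, "tz": 0, "ax": 0, "ay": 0, "az": 0, "claw": -1},
    {"tx": 0, "ty": 0, "tz": 0, "ax": 0, "ay": 0, "az": 0, "claw": -1},
  ],
)

```text
time_s: 3.75
tcp_pos: [0.5026, 0.187, 0.168]
eef_rot: [-179.9, 0.0, -74.2]
contact_force: [0.4, -0.9, -0.4]
gripper_width: 0.0003
```

```bash
python3 - <<'E'
from plant import r, optics
import cv2,numpy as np
a=optics.capture("top")["image"][200:320,170:330]; b=optics.capture("wrist")["image"]
im=np.zeros((360,800,3),np.uint8); im[:240,:320]=cv2.resize(a,(320,240)); im[:360,320:]=cv2.resize(b,(480,360))
cv2.imwrite("pics/p2.png",im); s=r.get_state();print(s["tcp_pos"],s["contact_force"])
E
```

```text
[0.50195543 0.1868185  0.16770337] [-0.5649684   0.33429663 -0.02954838]
```

View pics/p2.png

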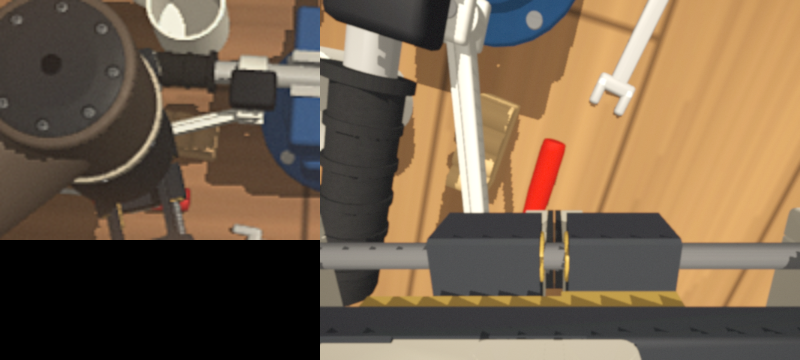

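No contact yet, and the finger's back faces the outer side of the blade near its free end. I advance in small steps, watching the force.

Emit:
step_arm(
  increments=[
    {"tx": 2, "ty": 1, "tz": 0, "ax": 0, "ay": 0, "az": 0, "claw": -1},
    {"tx": 2, "ty": 1, "tz": 0, "ax": 0, "ay": 0, "az": 0, "claw": -1},
    {"tx": 2, "ty": 1, "tz": 0, "ax": 0, "ay": 0, "az": 0, "claw": -1},
    {"tx": 2, "ty": 1, "tz": 0, "ax": 0, "ay": 0, "az": 0, "claw": -1},
    {"tx": 2, "ty": 1, "tz": 0, "ax": 0, "ay": 0, "az": 0, "claw": -1},
    {"tx": 2, "ty": 1, "tz": 0, "ax": 0, "ay": 0, "az": 0, "claw": -1},
  ],
)

```text
time_s: 4.45
tcp_pos: [0.5141, 0.1929, 0.1675]
eef_rot: [180.0, -0.0, -74.2]
contact_force: [-0.2, -0.3, -0.5]
gripper_width: 0.0004
```

Emit:
step_arm(
  increments=[
    {"tx": 2, "ty": 0, "tz": 0, "ax": 0, "ay": 0, "az": 0, "claw": -1},
    {"tx": 2, "ty": 0, "tz": 0, "ax": 0, "ay": 0, "az": 0, "claw": -1},
  ],
)

```text
time_s: 4.65
tcp_pos: [0.5181, 0.1928, 0.1675]
eef_rot: [180.0, -0.0, -74.2]
contact_force: [1.1, -0.0, 0.3]
gripper_width: 0.0004
```

Emit:
step_arm(
  increments=[
    {"tx": 2, "ty": 0, "tz": 0, "ax": 0, "ay": 0, "az": 0, "claw": -1},
    {"tx": 0, "ty": 0, "tz": 0, "ax": 0, "ay": 0, "az": 0, "claw": -1},
  ],
)

```text
time_s: 4.85
tcp_pos: [0.5201, 0.1928, 0.1675]
eef_rot: [-180.0, -0.0, -74.2]
contact_force: [-0.1, 0.6, -0.6]
gripper_width: 0.0
```

Emit:
step_arm(
  increments=[
    {"tx": 2, "ty": 0, "tz": 0, "ax": 0, "ay": 0, "az": 0, "claw": -1},
    {"tx": 0, "ty": 0, "tz": 0, "ax": 0, "ay": 0, "az": 0, "claw": -1},
  ],
)

```text
time_s: 5.05
tcp_pos: [0.5221, 0.1928, 0.1676]
eef_rot: [-180.0, -0.0, -74.2]
contact_force: [-0.5, -0.5, -0.2]
gripper_width: 0.0003
```

Emit:
step_arm(
  increments=[
    {"tx": 2, "ty": 0, "tz": 0, "ax": 0, "ay": 0, "az": 0, "claw": -1},
    {"tx": 0, "ty": 0, "tz": 0, "ax": 0, "ay": 0, "az": 0, "claw": -1},
  ],
)

```text
time_s: 5.25
tcp_pos: [0.5235, 0.1928, 0.1674]
eef_rot: [179.9, 0.0, -74.2]
contact_force: [-2.8, -0.1, 1.1]
gripper_width: 0.0005
```

Emit:
step_arm(
  increments=[
    {"tx": 2, "ty": 0, "tz": 0, "ax": 0, "ay": 0, "az": 0, "claw": -1},
    {"tx": 0, "ty": 0, "tz": 0, "ax": 0, "ay": 0, "az": 0, "claw": -1},
  ],
)

```text
time_s: 5.45
tcp_pos: [0.5256, 0.1929, 0.1673]
eef_rot: [180.0, 0.0, -74.2]
contact_force: [-4.8, 2.2, 1.4]
gripper_width: 0.0005
```

Contact at TCP x ≈ 0.523. I press along the arc, turning with the blade.

Emit:
step_arm(
  increments=[
    {"tx": 3, "ty": 1.2, "tz": 0, "ax": 0, "ay": 0, "az": -1.8, "claw": -1},
    {"tx": 3, "ty": 1.2, "tz": 0, "ax": 0, "ay": 0, "az": -1.8, "claw": -1},
    {"tx": 3, "ty": 1.2, "tz": 0, "ax": 0, "ay": 0, "az": -1.8, "claw": -1},
    {"tx": 3, "ty": 1.2, "tz": 0, "ax": 0, "ay": 0, "az": -1.8, "claw": -1},
  ],
)

```text
time_s: 5.85
tcp_pos: [0.5374, 0.1978, 0.1674]
eef_rot: [179.9, 0.0, -81.5]
contact_force: [-6.2, 0.8, 2.5]
gripper_width: 0.0007
```

Emit:
step_arm(
  increments=[
    {"tx": 3, "ty": 1.2, "tz": 0, "ax": 0, "ay": 0, "az": -1.8, "claw": -1},
    {"tx": 3, "ty": 1.2, "tz": 0, "ax": 0, "ay": 0, "az": -1.8, "claw": -1},
    {"tx": 3, "ty": 1.2, "tz": 0, "ax": 0, "ay": 0, "az": -1.8, "claw": -1},
    {"tx": 0, "ty": 0, "tz": 0, "ax": 0, "ay": 0, "az": 0, "claw": -1},
  ],
)

```text
time_s: 6.25
tcp_pos: [0.5464, 0.2007, 0.1673]
eef_rot: [179.9, -0.1, -86.9]
contact_force: [-6.8, -0.7, 3.5]
gripper_width: 0.0006
```

Emit:
step_arm(
  increments=[
    {"tx": 2, "ty": 1, "tz": 0, "ax": 0, "ay": 0, "az": -1.2, "claw": -1},
    {"tx": 0, "ty": 0, "tz": 0, "ax": 0, "ay": 0, "az": 0, "claw": -1},
  ],
)

```text
time_s: 6.45
tcp_pos: [0.5481, 0.2012, 0.1673]
eef_rot: [179.9, -0.1, -88.0]
contact_force: [-6.4, -2.7, 2.0]
gripper_width: 0.0003
```

Emit:
step_arm(
  increments=[
    {"tx": 1, "ty": 0, "tz": 0, "ax": 0, "ay": 0, "az": -0.8, "claw": -1},
    {"tx": 0, "ty": 0, "tz": 0, "ax": 0, "ay": 0, "az": 0, "claw": -1},
  ],
)

```text
time_s: 6.65
tcp_pos: [0.5491, 0.2015, 0.1673]
eef_rot: [179.9, -0.1, -88.8]
contact_force: [-6.5, 0.5, 3.5]
gripper_width: 0.0004
```

Emit:
step_arm(
  increments=[
    {"tx": 1, "ty": 0, "tz": 0, "ax": 0, "ay": 0, "az": -0.5, "claw": -1},
    {"tx": 0, "ty": 0, "tz": 0, "ax": 0, "ay": 0, "az": 0, "claw": -1},
  ],
)

```text
time_s: 6.85
tcp_pos: [0.55, 0.2017, 0.1673]
eef_rot: [179.9, -0.1, -89.3]
contact_force: [-6.5, 0.8, 2.8]
gripper_width: 0.0005
```

Emit:
step_arm(
  increments=[
    {"tx": 1, "ty": 0, "tz": 0, "ax": 0, "ay": 0, "az": -0.5, "claw": -1},
    {"tx": 0, "ty": 0, "tz": 0, "ax": 0, "ay": 0, "az": 0, "claw": -1},
  ],
)

```text
time_s: 7.05
tcp_pos: [0.5508, 0.2018, 0.1673]
eef_rot: [179.9, -0.0, -89.8]
contact_force: [-7.1, 0.4, 3.3]
gripper_width: 0.0006
```

Emit:
step_arm(
  increments=[
    {"tx": 1, "ty": 0, "tz": 0, "ax": 0, "ay": 0, "az": 0, "claw": -1},
    {"tx": 0, "ty": 0, "tz": 0, "ax": 0, "ay": 0, "az": 0, "claw": -1},
  ],
)

```text
time_s: 7.25
tcp_pos: [0.5511, 0.2018, 0.1673]
eef_rot: [179.8, -0.1, -89.8]
contact_force: [-11.3, 2.2, 5.7]
gripper_width: 0.0005
```

Emit:
step_arm(
  increments=[
    {"tx": 1, "ty": 0, "tz": 0, "ax": 0, "ay": 0, "az": 0, "claw": -1},
    {"tx": 0, "ty": 0, "tz": 0, "ax": 0, "ay": 0, "az": 0, "claw": -1},
    {"tx": 0, "ty": 0, "tz": 0, "ax": 0, "ay": 0, "az": 0, "claw": -1},
    {"tx": 0, "ty": 0, "tz": 0, "ax": 0, "ay": 0, "az": 0, "claw": -1},
    {"tx": 0, "ty": 0, "tz": 0, "ax": 0, "ay": 0, "az": 0, "claw": -1},
    {"tx": 0, "ty": 0, "tz": 0, "ax": 0, "ay": 0, "az": 0, "claw": -1},
    {"tx": 0, "ty": 0, "tz": 0, "ax": 0, "ay": 0, "az": 0, "claw": -1},
    {"tx": 0, "ty": 0, "tz": 0, "ax": 0, "ay": 0, "az": 0, "claw": -1},
    {"tx": 0, "ty": 0, "tz": 0, "ax": 0, "ay": 0, "az": 0, "claw": -1},
    {"tx": 0, "ty": 0, "tz": 0, "ax": 0, "ay": 0, "az": 0, "claw": -1},
  ],
)

```text
time_s: 8.25
tcp_pos: [0.5512, 0.2018, 0.1672]
eef_rot: [179.7, -0.1, -89.8]
contact_force: [-14.9, 2.7, 7.8]
gripper_width: 0.0005
```

```bash
python3 - <<'E'
from plant import r, optics
import cv2,numpy as np
c=optics.capture("wrist");np.savez("w3.npz",**c)
a=optics.capture("scene")["image"][150:270,300:460]; b=c["image"]
im=np.zeros((360,800,3),np.uint8); im[:240,:320]=cv2.resize(a,(320,240)); im[:360,320:]=cv2.resize(b,(480,360))
cv2.imwrite("pics/p3.png",im); s=r.get_state();print(s["tcp_pos"],s["contact_force"])
E
```

```text
[0.55126705 0.20180712 0.16725082] [-15.12861416   2.67707592   8.38394277]
```

View pics/p3.png

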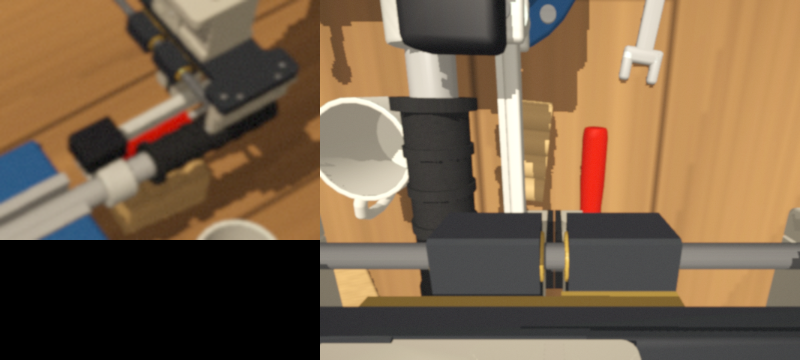

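Brake lever on its stop: the reaction rose from 7 N to 15 N with no further travel, after about 28 mm at the press point. There is a clear gap between blade and grip (px 470–500). I held it for about 1 s and now let it out.

Emit:
step_arm(
  increments=[
    {"tx": -4, "ty": -1, "tz": 0, "ax": 0, "ay": 0, "az": 1.5, "claw": -1},
    {"tx": -4, "ty": -1, "tz": 0, "ax": 0, "ay": 0, "az": 1.5, "claw": -1},
    {"tx": -4, "ty": -1, "tz": 0, "ax": 0, "ay": 0, "az": 1.5, "claw": -1},
    {"tx": -4, "ty": -1, "tz": 0, "ax": 0, "ay": 0, "az": 1.5, "claw": -1},
    {"tx": -4, "ty": -1, "tz": 0, "ax": 0, "ay": 0, "az": 1.5, "claw": -1},
    {"tx": -4, "ty": -1, "tz": 0, "ax": 0, "ay": 0, "az": 1.5, "claw": -1},
    {"tx": -4, "ty": -1, "tz": 0, "ax": 0, "ay": 0, "az": 1.5, "claw": -1},
    {"tx": -6, "ty": -1, "tz": 0, "ax": 0, "ay": 0, "az": 1.5, "claw": -1},
    {"tx": -10, "ty": -1, "tz": 0, "ax": 0, "ay": 0, "az": 1.5, "claw": -1},
    {"tx": -15, "ty": 0, "tz": 0, "ax": 0, "ay": 0, "az": 0, "claw": -1},
    {"tx": -15, "ty": 0, "tz": 0, "ax": 0, "ay": 0, "az": 0, "claw": -1},
    {"tx": 0, "ty": 0, "tz": 0, "ax": 0, "ay": 0, "az": 0, "claw": -1},
  ],
)

```text
time_s: 9.55
tcp_pos: [0.4779, 0.1932, 0.168]
eef_rot: [-180.0, 0.0, -76.3]
contact_force: [-0.2, -0.4, -0.1]
gripper_width: 0.0007
```

```bash
python3 - <<'E'
from plant import r, optics
import cv2,numpy as np
c=optics.capture("wrist")
b=c["image"]
cv2.imwrite("pics/p4.png",cv2.resize(b,(480,360))); s=r.get_state();print(s["tcp_pos"],s["eef_rot"],s["contact_force"])
E
```

```text
[0.47899228 0.19354587 0.16820056] [-1.79932213e+02  3.73921191e-02 -7.62254031e+01] [ 0.42905588  0.50401855 -0.00271936]
```

View pics/p4.png

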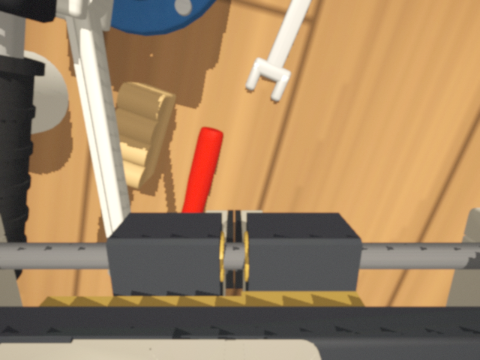

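The lever is fully out again and nothing touches it. Now over to the clutch side.

Emit:
step_arm(
  increments=[
    {"tx": 0, "ty": 0, "tz": 40, "ax": 0, "ay": 0, "az": 0, "claw": -1},
    {"tx": 0, "ty": -32, "tz": 40, "ax": 0, "ay": 0, "az": -3.8, "claw": -1},
    {"tx": 0, "ty": -32, "tz": 20, "ax": 0, "ay": 0, "az": -3.8, "claw": -1},
    {"tx": 0, "ty": -32, "tz": 0, "ax": 0, "ay": 0, "az": -3.8, "claw": -1},
    {"tx": 0, "ty": -32, "tz": 0, "ax": 0, "ay": 0, "az": -3.8, "claw": -1},
    {"tx": 0, "ty": -32, "tz": 0, "ax": 0, "ay": 0, "az": -3.8, "claw": -1},
    {"tx": 0, "ty": -32, "tz": 0, "ax": 0, "ay": 0, "az": -3.8, "claw": -1},
    {"tx": 0, "ty": -32, "tz": 0, "ax": 0, "ay": 0, "az": -3.8, "claw": -1},
    {"tx": 0, "ty": -32, "tz": 0, "ax": 0, "ay": 0, "az": -3.8, "claw": -1},
    {"tx": 0, "ty": -32, "tz": 0, "ax": 0, "ay": 0, "az": -3.8, "claw": -1},
    {"tx": 0, "ty": -32, "tz": 0, "ax": 0, "ay": 0, "az": -3.8, "claw": -1},
    {"tx": 0, "ty": 0, "tz": 0, "ax": 0, "ay": 0, "az": 0, "claw": -1},
  ],
)

```text
time_s: 10.8
tcp_pos: [0.4799, -0.1286, 0.2666]
eef_rot: [-180.0, -0.0, -114.6]
contact_force: [0.2, 0.7, 0.1]
gripper_width: 0.0004
```

```bash
python3 - <<'E'
from plant import r, optics
import cv2,numpy as np
from h import *
c=optics.capture("wrist"); s=r.get_state()
im=c["image"].copy()
for X in([.539,-.141,.16],[.5689,-.0821,.16],[.5305,-.169,.16]):
    p=proj(c,X);print(p);cv2.circle(im,tuple(int(a) for a in p),4,(0,0,255),1)
cv2.imwrite("pics/w5.png",im)
print(s["tcp_pos"],s["eef_rot"],s["joints"])
E
```

```text
[224.51905593 258.77843879]
[226.59419561 344.03089806]
[215.78499059 217.36817159]
[ 0.47995914 -0.12741497  0.26659924] [-1.79985048e+02 -5.12145759e-03 -1.14460351e+02] [ 7.86293024e+00  2.69474185e+00 -1.93676741e+01  1.32969364e-02
 -6.79276882e+01 -3.23282758e+01]
```

View pics/w5.png

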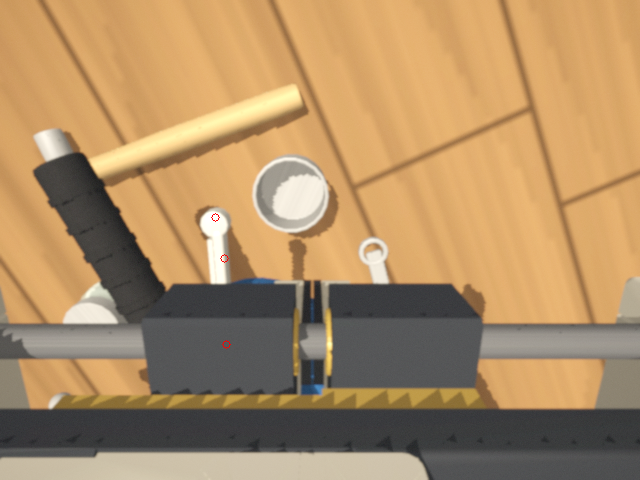

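The marks agree with the clutch lever within about 3 mm (end at (215,222)), and there's free space on the outer side. I descend and advance.

Emit:
step_arm(
  increments=[
    {"tx": 0, "ty": 0, "tz": -25, "ax": 0, "ay": 0, "az": 0, "claw": -1},
    {"tx": 0, "ty": 0, "tz": -25, "ax": 0, "ay": 0, "az": 0, "claw": -1},
    {"tx": 0, "ty": 0, "tz": -25, "ax": 0, "ay": 0, "az": 0, "claw": -1},
    {"tx": 0, "ty": 0, "tz": -24, "ax": 0, "ay": 0, "az": 0, "claw": -1},
    {"tx": 0, "ty": 0, "tz": 0, "ax": 0, "ay": 0, "az": 0, "claw": -1},
  ],
)

```text
time_s: 11.35
tcp_pos: [0.4782, -0.1252, 0.165]
eef_rot: [179.7, -0.1, -114.2]
contact_force: [-1.1, -0.2, 0.3]
gripper_width: 0.0003
```

Emit:
step_arm(
  increments=[
    {"tx": 5, "ty": -1, "tz": 0, "ax": 0, "ay": 0, "az": 0, "claw": -1},
    {"tx": 5, "ty": -1, "tz": 0, "ax": 0, "ay": 0, "az": 0, "claw": -1},
    {"tx": 5, "ty": -1, "tz": 0, "ax": 0, "ay": 0, "az": 0, "claw": -1},
    {"tx": 5, "ty": -1, "tz": 0, "ax": 0, "ay": 0, "az": 0, "claw": -1},
    {"tx": 4, "ty": 0, "tz": 0, "ax": 0, "ay": 0, "az": 0, "claw": -1},
    {"tx": 3, "ty": 0, "tz": 0, "ax": 0, "ay": 0, "az": 0, "claw": -1},
    {"tx": 3, "ty": 0, "tz": 0, "ax": 0, "ay": 0, "az": 0, "claw": -1},
    {"tx": 0, "ty": 0, "tz": 0, "ax": 0, "ay": 0, "az": 0, "claw": -1},
  ],
)

```text
time_s: 12.15
tcp_pos: [0.5102, -0.13, 0.1675]
eef_rot: [180.0, -0.0, -114.3]
contact_force: [-0.2, 0.8, -1.2]
gripper_width: 0.0003
```

Emit:
step_arm(
  increments=[
    {"tx": 2, "ty": 0, "tz": 0, "ax": 0, "ay": 0, "az": 0, "claw": -1},
    {"tx": 2, "ty": 0, "tz": 0, "ax": 0, "ay": 0, "az": 0, "claw": -1},
    {"tx": 0, "ty": 0, "tz": 0, "ax": 0, "ay": 0, "az": 0, "claw": -1},
  ],
)

```text
time_s: 12.45
tcp_pos: [0.5141, -0.13, 0.1676]
eef_rot: [-180.0, 0.0, -114.3]
contact_force: [-0.5, 0.5, -0.5]
gripper_width: 0.0004
```

Emit:
step_arm(
  increments=[
    {"tx": 2, "ty": 0, "tz": 0, "ax": 0, "ay": 0, "az": 0, "claw": -1},
    {"tx": 2, "ty": 0, "tz": 0, "ax": 0, "ay": 0, "az": 0, "claw": -1},
    {"tx": 0, "ty": 0, "tz": 0, "ax": 0, "ay": 0, "az": 0, "claw": -1},
  ],
)

```text
time_s: 12.75
tcp_pos: [0.5182, -0.13, 0.1676]
eef_rot: [-180.0, 0.0, -114.3]
contact_force: [0.2, 0.2, -0.6]
gripper_width: 0.0004
```

Emit:
step_arm(
  increments=[
    {"tx": 2, "ty": 0, "tz": 0, "ax": 0, "ay": 0, "az": 0, "claw": -1},
    {"tx": 0, "ty": 0, "tz": 0, "ax": 0, "ay": 0, "az": 0, "claw": -1},
  ],
)

```text
time_s: 12.95
tcp_pos: [0.5201, -0.13, 0.1676]
eef_rot: [-180.0, -0.0, -114.3]
contact_force: [0.4, 0.0, -0.0]
gripper_width: 0.0003
```

Emit:
step_arm(
  increments=[
    {"tx": 2, "ty": 0, "tz": 0, "ax": 0, "ay": 0, "az": 0, "claw": -1},
    {"tx": 0, "ty": 0, "tz": 0, "ax": 0, "ay": 0, "az": 0, "claw": -1},
  ],
)

```text
time_s: 13.15
tcp_pos: [0.5221, -0.13, 0.1676]
eef_rot: [-180.0, 0.0, -114.3]
contact_force: [-0.1, 0.2, 0.4]
gripper_width: 0.0009
```

Emit:
step_arm(
  increments=[
    {"tx": 2, "ty": 0, "tz": 0, "ax": 0, "ay": 0, "az": 0, "claw": -1},
    {"tx": 0, "ty": 0, "tz": 0, "ax": 0, "ay": 0, "az": 0, "claw": -1},
  ],
)

```text
time_s: 13.35
tcp_pos: [0.5241, -0.13, 0.1676]
eef_rot: [-180.0, 0.0, -114.3]
contact_force: [0.5, -0.3, 0.1]
gripper_width: 0.0003
```

Emit:
step_arm(
  increments=[
    {"tx": 2, "ty": -0.5, "tz": 0, "ax": 0, "ay": 0, "az": 0, "claw": -1},
    {"tx": 0, "ty": 0, "tz": 0, "ax": 0, "ay": 0, "az": 0, "claw": -1},
  ],
)

```text
time_s: 13.55
tcp_pos: [0.5254, -0.1305, 0.1675]
eef_rot: [179.9, -0.0, -114.3]
contact_force: [-3.4, 2.4, 2.3]
gripper_width: 0.0004
```

Emit:
step_arm(
  increments=[
    {"tx": 2, "ty": -0.5, "tz": 0, "ax": 0, "ay": 0, "az": 0, "claw": -1},
    {"tx": 0, "ty": 0, "tz": 0, "ax": 0, "ay": 0, "az": 0, "claw": -1},
  ],
)

```text
time_s: 13.75
tcp_pos: [0.5272, -0.1313, 0.1674]
eef_rot: [179.9, -0.1, -114.3]
contact_force: [-5.4, -1.2, 3.1]
gripper_width: 0.0009
```

```bash
python3 - <<'E'
from plant import r, optics
import cv2,numpy as np
a=optics.capture("scene")["image"][215:365,130:330]; b=optics.capture("wrist")["image"]
im=np.zeros((360,800,3),np.uint8); im[:240,:320]=cv2.resize(a,(320,240)); im[:360,320:]=cv2.resize(b,(480,360))
cv2.imwrite("pics/p6.png",im); s=r.get_state();print(s["tcp_pos"],s["contact_force"])
E
```

```text
[ 0.5272294  -0.13128605  0.16742539] [-4.64803173 -0.70908249  1.28819589]
```

View pics/p6.png

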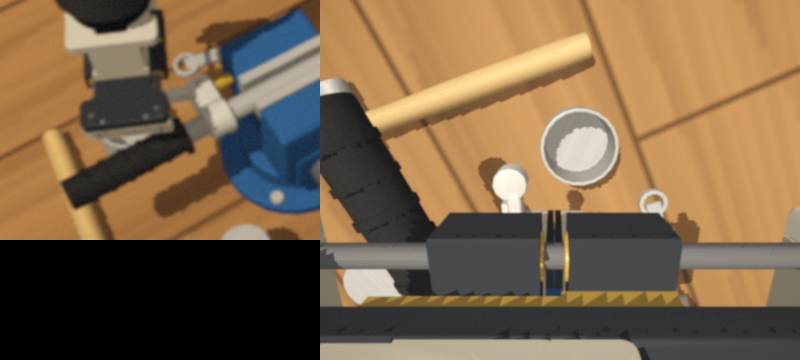

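Contact at TCP x ≈ 0.525, with the finger on the outer face just inboard of the round end. I press along the arc.

Emit:
step_arm(
  increments=[
    {"tx": 2.7, "ty": -2, "tz": 0, "ax": 0, "ay": 0, "az": 3, "claw": -1},
    {"tx": 2.7, "ty": -2, "tz": 0, "ax": 0, "ay": 0, "az": 3, "claw": -1},
    {"tx": 2.7, "ty": -2, "tz": 0, "ax": 0, "ay": 0, "az": 3, "claw": -1},
  ],
)

```text
time_s: 14.15
tcp_pos: [0.5351, -0.1373, 0.1674]
eef_rot: [179.9, -0.0, -105.2]
contact_force: [-5.9, 0.8, 3.6]
gripper_width: 0.0003
```

Emit:
step_arm(
  increments=[
    {"tx": 2.7, "ty": -2, "tz": 0, "ax": 0, "ay": 0, "az": 3, "claw": -1},
    {"tx": 2.7, "ty": -2, "tz": 0, "ax": 0, "ay": 0, "az": 3, "claw": -1},
    {"tx": 2, "ty": -2, "tz": 0, "ax": 0, "ay": 0, "az": 3, "claw": -1},
    {"tx": 0, "ty": 0, "tz": 0, "ax": 0, "ay": 0, "az": 0, "claw": -1},
  ],
)

```text
time_s: 14.55
tcp_pos: [0.5428, -0.1425, 0.1672]
eef_rot: [179.9, 0.1, -96.2]
contact_force: [-5.8, 4.0, 3.2]
gripper_width: 0.0003
```

Emit:
step_arm(
  increments=[
    {"tx": 1, "ty": -0.5, "tz": 0, "ax": 0, "ay": 0, "az": 1, "claw": -1},
    {"tx": 0, "ty": 0, "tz": 0, "ax": 0, "ay": 0, "az": 0, "claw": -1},
  ],
)

```text
time_s: 14.75
tcp_pos: [0.5436, -0.1429, 0.1672]
eef_rot: [179.9, 0.1, -95.3]
contact_force: [-6.4, 4.4, 2.3]
gripper_width: 0.0004
```

Emit:
step_arm(
  increments=[
    {"tx": 1, "ty": -0.5, "tz": 0, "ax": 0, "ay": 0, "az": 1, "claw": -1},
    {"tx": 0, "ty": 0, "tz": 0, "ax": 0, "ay": 0, "az": 0, "claw": -1},
  ],
)

```text
time_s: 14.95
tcp_pos: [0.5446, -0.1433, 0.1672]
eef_rot: [179.9, 0.1, -94.3]
contact_force: [-6.8, 4.8, 2.3]
gripper_width: 0.0007
```

Emit:
step_arm(
  increments=[
    {"tx": 1, "ty": 0, "tz": 0, "ax": 0, "ay": 0, "az": 0.5, "claw": -1},
    {"tx": 0, "ty": 0, "tz": 0, "ax": 0, "ay": 0, "az": 0, "claw": -1},
  ],
)

```text
time_s: 15.15
tcp_pos: [0.5454, -0.1436, 0.1672]
eef_rot: [179.9, 0.0, -93.8]
contact_force: [-7.0, 3.7, 2.5]
gripper_width: 0.0002
```

Emit:
step_arm(
  increments=[
    {"tx": 1, "ty": 0, "tz": 0, "ax": 0, "ay": 0, "az": 0.5, "claw": -1},
    {"tx": 0, "ty": 0, "tz": 0, "ax": 0, "ay": 0, "az": 0, "claw": -1},
  ],
)

```text
time_s: 15.35
tcp_pos: [0.5458, -0.1437, 0.1671]
eef_rot: [179.8, 0.0, -93.3]
contact_force: [-8.4, 3.1, 4.6]
gripper_width: 0.0006
```

Emit:
step_arm(
  increments=[
    {"tx": 1, "ty": 0, "tz": 0, "ax": 0, "ay": 0, "az": 0, "claw": -1},
    {"tx": 0, "ty": 0, "tz": 0, "ax": 0, "ay": 0, "az": 0, "claw": -1},
  ],
)

```text
time_s: 15.55
tcp_pos: [0.5459, -0.1438, 0.1672]
eef_rot: [179.7, 0.0, -93.3]
contact_force: [-11.5, 3.2, 7.3]
gripper_width: 0.0003
```

Emit:
step_arm(
  increments=[
    {"tx": 1, "ty": 0, "tz": 0, "ax": 0, "ay": 0, "az": 0, "claw": -1},
    {"tx": 0, "ty": 0, "tz": 0, "ax": 0, "ay": 0, "az": 0, "claw": -1},
    {"tx": 0, "ty": 0, "tz": 0, "ax": 0, "ay": 0, "az": 0, "claw": -1},
    {"tx": 0, "ty": 0, "tz": 0, "ax": 0, "ay": 0, "az": 0, "claw": -1},
    {"tx": 0, "ty": 0, "tz": 0, "ax": 0, "ay": 0, "az": 0, "claw": -1},
    {"tx": 0, "ty": 0, "tz": 0, "ax": 0, "ay": 0, "az": 0, "claw": -1},
    {"tx": 0, "ty": 0, "tz": 0, "ax": 0, "ay": 0, "az": 0, "claw": -1},
    {"tx": 0, "ty": 0, "tz": 0, "ax": 0, "ay": 0, "az": 0, "claw": -1},
    {"tx": 0, "ty": 0, "tz": 0, "ax": 0, "ay": 0, "az": 0, "claw": -1},
    {"tx": 0, "ty": 0, "tz": 0, "ax": 0, "ay": 0, "az": 0, "claw": -1},
  ],
)

```text
time_s: 16.55
tcp_pos: [0.546, -0.1438, 0.1671]
eef_rot: [179.6, 0.0, -93.3]
contact_force: [-13.9, 4.5, 9.8]
gripper_width: 0.0005
```

```bash
python3 - <<'E'
from plant import r, optics
import cv2,numpy as np
a=optics.capture("top")["image"][180:330,180:500]; b=optics.capture("wrist")["image"]
im=np.zeros((360,800,3),np.uint8); im[:150,:320]=a; im[:360,320:]=cv2.resize(b,(480,360))
cv2.imwrite("pics/p7.png",im); s=r.get_state();print(s["tcp_pos"],s["contact_force"])
E
```

```text
[ 0.54600585 -0.14377567  0.16711304] [-15.09043754   4.34042548   9.46845369]
```

View pics/p7.png

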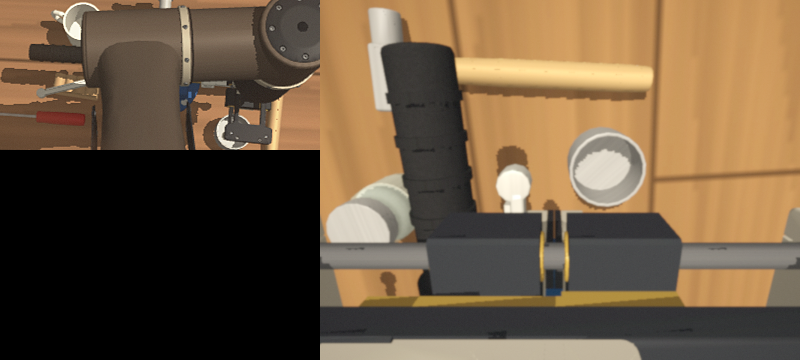

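The clutch lever is solid on its stop at 15 N with a clear gap to the grip (px 470–500). The brake lever is splayed out at rest in the top view, and the loose things I can see haven't moved. Handing in while holding.

```bash
python3 -c "
from plant import r
print(r.close_job())"
```

```text
the job is handed in; nothing more can be done
None
```

I pressed both levers to their stops in the order asked and handed the job in while still holding the clutch lever on its stop. It took about 17 s, and no verdict was reported.

- **Method:** I kept the gripper closed and pushed with the back of one finger on the outer side of each blade, turning with the blade as it moved.
- **Brake (long) lever:** It met its stop after about 28 mm of travel. There the force rose from about 7 N to 15 N with no further movement. I held it about 1 s and then backed off fully. The force went to zero, and the pictures show the lever sprung out again.
- **Clutch (short) lever:** It met its stop after about 21 mm, with the force rising the same way to about 15 N. It was steady for about 1 s before hand-in.
- **Stopping short of the bar:** At both stops the wrist picture shows air between blade and rubber grip. I judged this by eye and did not measure it.

**Checks that disagreed or were incomplete:**
- **Contact position:** The fingers touched the blades about 5 mm further in than I calculated from the pictures and the stated finger size.
- **Upward force:** There was an upward force of about half the push or a little more, up to 10 N. It grew in step with the push, so I took it as friction or a tapered finger rather than contact with something else.
- **Loose things:** Those visible in the last pictures looked unmoved, but I did not measure them and the arm hid part of the top view.

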